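Key the index plate of the pencil-barrel jig onto its pin

ROBOT

A 6-joint arm with a two-finger parallel gripper is mounted at the origin on the work surface. World frame = base frame: x ahead of the robot, y to its left, z up, the work surface at z = 0. Lengths are in m, angles in degrees, forces in N, time in s.
With the tool pointing down it reaches from about 0.25 to 0.725 m from the base axis. Payload 9.7 kg.
Tool frame: the origin (TCP) lies at the very end of the fingers, on their centre line; the grasp point (between the pads) lies 19 mm behind it (bot.hold_point_z is the distance from the TCP to the grasp point, in m); z points along the fingers, y is the line along which they close (so a half turn about z gives the same grasp; the last joint's range is limited). The gripper opens to 85 mm and grips with 20 to 120 N. Pads are 22 mm wide; open, the fingers measure 114 mm over their backs; the gripper's body (76 mm by 85 mm) begins 54 mm behind the grasp point. The pads swing forward as they close: fully open they stand 13 mm farther back than shut.
Start: joints at [0, 4.979, 10.078, 95.1, 0, 90], TCP at [0.55, -0, 0.231] pointing down, gripper open.
Joint ranges: [-179.16, 179.16], [-48.56, 103.87], [-65.8, 70.77], [-126.05, 130.52], [-82.76, 87.17], [-180, 180]. Speed limits (degrees/s): [127.2, 127.2, 147.25, 180, 180, 180].

INTERFACE

Orientations are given as [roll, pitch, yaw] about the fixed x, y, z axes, in that order (R = Rz(yaw) Ry(pitch) Rx(roll)).
In Python, from workcell import bot gives the robot as it stands.
- The arm moves only by the tool play_rows, never from a script. Its argument "targets" is a list of rows, each an object with "grip": the closure in counts, from 0 (fully open) to 255 (shut); "linear": the shift along the world's x, y, z in cm, a list of three; "delta_rot": the turn, a rotation vector about the world's x, y, z in rad, a list of three. A call has 1 to 10 rows; each row is the pose to reach, as a shift and turn from the pose commanded when the call began; what a row does not reach only later rows make up. A row lasts 1/10 s, in which the tool goes at most 50 mm and 8.59 degrees, less where a joint would pass 70% of its speed; a pose out of reach is approached as far as the arm can. A call with a gripper value outside its range is refused whole. The fingers move at their own pace and stop on an object; "force" is the grip in N (left out, the last holds). Time passes only in rows, so rows that repeat a pose let the fingers close. It gives the time, the measured TCP pose, the force, the opening and the grip force at its end, in the units of the state.
- bot.get_obs(): the state, without advancing time (a new reading comes with each control period).
- bot.camera(name): name is "scene" or "side" or "wrist"; returns a dict with "color" (400x640x3 uint8, red, green, blue), "range_z" (400x640 float32, m along the optical axis (not along the pixel's ray), 0 where there is no reading), "fov_y" (degrees; the focal length in pixels is half the picture's height over the tangent of half this angle, whatever the lens; pixels are square), "cx", "cy" (the principal point, pixels), "dist_coeffs" ([k1, k2, p1, p2, k3] as OpenCV has them; the pictures are not rectified), "world_to_cam" (4x4, takes a point from world to camera coordinates). Camera axes: x right, y up, looking along -z (the intrinsics and any distortion apply to the point x, -y, -z); pixel columns grow to the right and rows downward; lengths in m; the calibration is good to about 2 mm. A picture is of the moment at which its call begins.
- bot.job_done(): hands the job in; it is judged then, once.
Trained networks look in a picture, given as the dict that the camera call returned (one of the last four; its "shot" number tells which), for a name from the list of things; names that differ only in an ending like _2 or _b are one class to them, and where a whole thing is asked for, a point or a joint stands for the part that bears it (a point fixed in the world has none). Each returns a list of dicts, best first, with "conf" (0 to 1); they miss things now and then, are a little off and sometimes report something else, mostly with a low value. They report only what shows in the picture. A call takes as long as a camera call. They do not tell look-alikes from the thing itself.
- bot.search_frame(picture, target): "box" ([left, top, right, bottom] in pixels, round what is visible of it).
- bot.trace(picture, target): "pixels" (400x640 bool, what is visible of it) and "box" ([left, top, right, bottom] in pixels, round what is visible of it).
- bot.pinpoint(picture, target): "pixel" ([column, row] in pixels: a listed point, or the origin of a listed thing).
The state is a dict: "time": time; "q": joint angles; "qd": joint speeds; "joint_efforts": joint torques, N m; "ee_pos": TCP position; "tcp_rot": TCP orientation; "wrist_force": force on the tool from outside, world axes, zero at the start; "torque": the same for the moment, N m; "opening": finger opening in m; "grasp_force": force on a finger pad.
Only numpy, scipy, OpenCV 4.12 (cv2) and the standard library are available. Lean on these libraries where they do the work, as an engineer would, in place of code of your own. Each camera call takes 0.05 s, during which the arm holds its last target. There are 200 camera calls.

TASK

Seat the round index plate of the pencil-barrel jig: with a fingertip against its upright stud, push the plate round on its spindle until the notch in its rim stands over the pin in the base, then press the plate down until it is fully home, and draw the finger away. It is fingertip work: do not lift the plate, and leave the pencil parts, the stand and the tin where they stand.

Things in the scene. Friction and masses are not known exactly. Their poses are not given: they have to be found in the camera images.
- hub (a point): centre of the flat top of the plate's steel hub, on the vertical turning axis. Hub 30 mm across, 8 mm high above the plate. The index plate is an aluminium disc 120 mm across and 6 mm thick, on a spindle on a round black fixed base (160 mm across at the foot, 146 mm above, top 40 mm above the table). While the plate is up its top face is 54 mm and the hub top 62 mm above the table; when it is home both are 8 mm lower, the plate lying flat on the base
- stud (a point): centre of the top of the stud, a dark steel upright round stud 14 mm across, standing 24 mm above the plate's top face and 44 mm from the turning axis, on the side opposite to the notch. A sideways push on it of about 2 N turns the plate, which stays where it is left
- notch (a point): middle of the open mouth of the one notch in the plate's rim, 60 mm from the axis, at the height of the plate's top face. The notch is 18 mm wide with parallel sides, and 13 mm deep towards the axis
- pin (a point): top of the fixed upright steel pin in the base: 12 mm across, dome-headed, 60 mm from the axis, half of it showing beyond the rim. A bright steel bar, as wide and as high, runs from it straight out to 94 mm from the axis on a black ear of the base. Pin top 47.5 mm above the table, 0.5 mm under the raised plate: it blocks the plate unless it stands in the notch (3 mm play either side)
- plate (a joint): turn of the plate in rad, counter-clockwise from above positive; 0 (or 6.283) when the notch is exactly over the pin. It turns either way between -1.6 and 7.9
- seat (a joint): how far the plate is pressed down its spindle, m: 0 as found, 0.008 fully home, negative when lifted. The spindle fit is snug: about 6 N moves the plate down and it stays where it is left
- stand: slotted beech stand 190 x 56 x 52 mm with five grey upright pencil barrels in it (130 mm high in all), standing to the robot's left; origin under its centre; only a bystander
- housing: steel clutch housing, a stepped tube 22 mm across and 33 mm high, standing near the jig; origin under its centre; only a bystander
- plug: chrome end plug, 20 mm across and 18 mm high, standing near the jig; origin under its centre; only a bystander
- cap: translucent orange cap, 21 mm across and 30 mm high, standing near the jig; origin under its centre; only a bystander
- tip: brass tip cone, 18 mm across and 28 mm high, standing near the jig; origin under its centre; only a bystander
- tin: flat closed blue enamel tin, 83 x 113 x 38 mm, to the robot's right; origin under its centre; only a bystander
Not all that is in view belongs to the job. There is more than one size of the part that bears hub; the job needs the largest.

How it is judged (in metres and radians):
On the way, in this order (a step that is already met when the one before it is completed fails the run):
1. the notch has been turned over the pin while the plate is still up (horizontal distance between notch and pin below 0.006 m and value of joint seat below 0.004 m).
2. the plate has been pressed home over the pin (horizontal distance between notch and pin below 0.006 m and value of joint seat above 0.0065 m), for 0.2 s.
At the end, for the whole second after the job is handed in: The plate is down on the base (at least 6.5 of its 8 mm), at rest, with the pin in its notch (notch within 6 mm of the pin, seen from above) (all of step 2 and velocity of joint plate between -0.05 and 0.05 rad/s); the robot touches nothing.
It fails at once if the plate is lifted more than 3 mm above where it was found (value of joint seat below -0.003 m).
It fails at once if one of the loose pencil parts (housing, plug, cap, tip) is moved or lifted more than 15 mm (distance of any of housing, plug, cap, tip from where it was at the start of the episode above 0.015 m).
It fails at once if the stand or the tin is moved or lifted more than 15 mm (distance of any of stand, tin from where it was at the start of the episode above 0.015 m).
It also fails if it takes over 40 s, if anything falls off the work surface, if the arm or the gripper's body presses on something with over 40 N, if the wrist force passes 120 N, or if a joint passes its speed limit or range.

## Working session

There is one attempt and no reset: what is moved stays moved. The work goes in short steps, Python scripts to look and compute and a tool call to move; the robot and the scene stay as the last step left them, time stands still between calls to the robot, and variables do not carry over. Pictures are saved under pics/ and viewed, at most 10 in all, crops included, and the job is handed in when it is done.

Besides the shell and the picture viewer there is one more tool, called after "Call:" as name([rows], argument=value, ...), one row to a line, values as JSON. play_rows: Moves the arm, as the interface text tells. Its arguments: {"type":"object","properties":{"targets":{"type":"array","items":{"type":"object","properties":{"grip":{"type":"number"},"linear":{"type":"array","items":{"type":"number"}},"delta_rot":{"type":"array","items":{"type":"number"}}}}},"force":{"type":"number"}},"required":["targets"]}

```bash
mkdir -p pics; cat > h.py <<'E'
import numpy as np, cv2
from workcell import bot
def K(p):
    f=200/np.tan(np.radians(p["fov_y"]/2)); return np.array([[f,0,p["cx"]],[0,f,p["cy"]],[0,0,1.]])
def at_z(p,px,z):
    u=cv2.undistortPoints(np.array([[px]],float),K(p),np.array(p["dist_coeffs"],float))[0,0]
    T=np.linalg.inv(p["world_to_cam"]); d=T[:3,:3]@np.array([u[0],-u[1],-1]); o=T[:3,3]
    return o+d*(z-o[2])/d[2]
def depth_pt(p,px):
    z=p["range_z"][int(round(px[1])),int(round(px[0]))]
    u=cv2.undistortPoints(np.array([[px]],float),K(p),np.array(p["dist_coeffs"],float))[0,0]
    T=np.linalg.inv(p["world_to_cam"]); return T[:3,:3]@(np.array([u[0],-u[1],-1])*z)+T[:3,3]
def proj(p,X):
    c=p["world_to_cam"]@np.append(X,1)
    return cv2.projectPoints(np.array([[c[0],-c[1],-c[2]]]),np.zeros(3),np.zeros(3),K(p),np.array(p["dist_coeffs"],float))[0].ravel()
def save(p,n): cv2.imwrite("pics/"+n,p["color"][:,:,::-1])
E
python3 - <<'E'
from h import *
np.set_printoptions(precision=4,suppress=True)
for n in ["scene","side","wrist"]:
    p=bot.camera(n); save(p,n+"0.png")
    for t,z in [("hub",.062),("stud",.078),("notch",.054),("pin",.0475),("housing",0),("plug",0),("cap",0),("tip",0),("stand",0),("tin",0)]:
        for r in bot.pinpoint(p,t)[:3]:
            print(n,t,round(r["conf"],2),np.round(r["pixel"]),at_z(p,r["pixel"],z)[:2],depth_pt(p,r["pixel"]))
print(bot.get_obs())
E
```

```text
scene hub 0.93 [326. 196.] [ 0.524  -0.0404] [ 0.523  -0.0416  0.0603]
scene hub 0.86 [259. 172.] [ 0.6289 -0.2345] [ 0.6166 -0.2591  0.0344]
scene hub 0.72 [404. 226.] [0.4225 0.1696] [0.4109 0.1618 0.0448]
scene stud 0.79 [398. 217.] [0.4226 0.1459] [0.3944 0.1259 0.0367]
scene stud 0.74 [314. 199.] [ 0.5676 -0.0416] [ 0.568  -0.0411  0.0787]
scene stud 0.59 [262. 164.] [ 0.6111 -0.2424] [ 0.5989 -0.2659  0.0523]
scene notch 0.76 [268. 186.] [ 0.6325 -0.1786] [ 0.6232 -0.196   0.0328]
scene notch 0.69 [411. 237.] [0.4265 0.2041] [0.4122 0.1953 0.0324]
scene notch 0.64 [345. 191.] [ 0.4646 -0.027 ] [ 0.4549 -0.0373  0.0384]
scene pin 0.93 [271. 182.] [ 0.6142 -0.1927] [ 0.6091 -0.2019  0.0364]
scene pin 0.72 [336. 215.] [0.5393 0.0234] [0.5391 0.0232 0.0471]
scene pin 0.65 [409. 242.] [0.4386 0.2105] [0.4277 0.2037 0.0305]
scene housing 0.69 [259. 132.] [ 0.4953 -0.4566] [ 0.5147 -0.4193  0.035 ]
scene housing 0.6 [354. 233.] [0.5133 0.0752] [0.5241 0.0857 0.0202]
scene plug 0.37 [335. 176.] [ 0.4153 -0.131 ] [ 0.4263 -0.1184  0.0173]
scene tip 0.51 [306. 243.] [0.6428 0.0238] [0.64
[... 2207 characters left out ...]
841 0.0324]
wrist plug 0.51 [224. 254.] [ 0.4188 -0.1249] [ 0.4209 -0.1215  0.0061]
wrist cap 0.68 [374. 247.] [ 0.6257 -0.1143] [ 0.622  -0.1046  0.0183]
wrist tip 0.56 [392. 152.] [0.6414 0.0177] [0.6358 0.0216 0.0224]
{'time': 1.65, 'q': array([ 0.0018,  4.9783, 10.079 , 95.0994,  0.0001, 90.0025]), 'qd': array([ 0.1036,  0.0478,  0.0642, -0.07  , -0.0311, -0.0271]), 'joint_efforts': array([ -0.0002, -52.0096,  46.4857,   0.0016,  -0.    ,  -0.    ]), 'ee_pos': array([0.55  , 0.    , 0.2313]), 'tcp_rot': array([179.9987,  -0.0001,  89.9993]), 'wrist_force': array([ 0.0016, -0.0435, -0.1537]), 'torque': array([-0.0286, -0.019 , -0.0565]), 'grasp_force': 0.0, 'opening': 0.08549844927852668}
```

View pics/scene0.png

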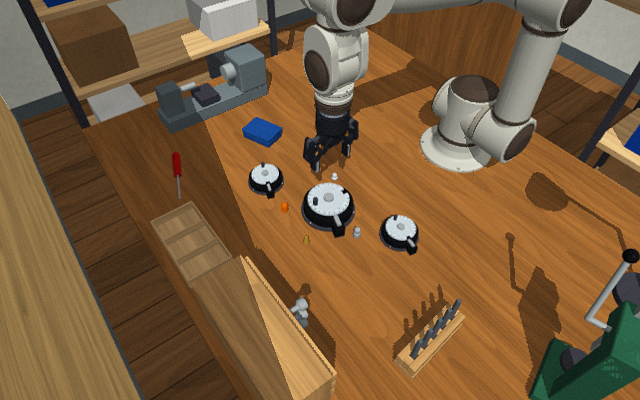

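View pics/wrist0.png

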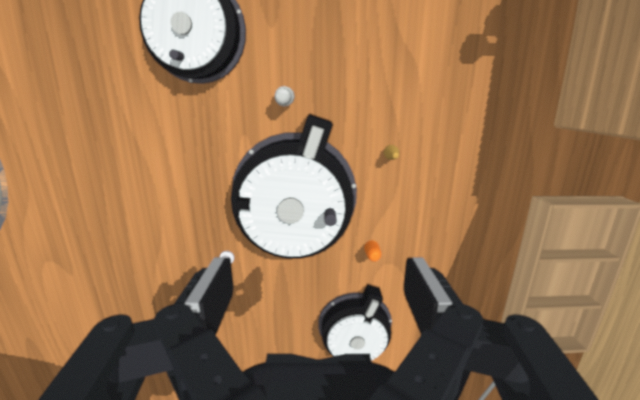

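View pics/side0.png

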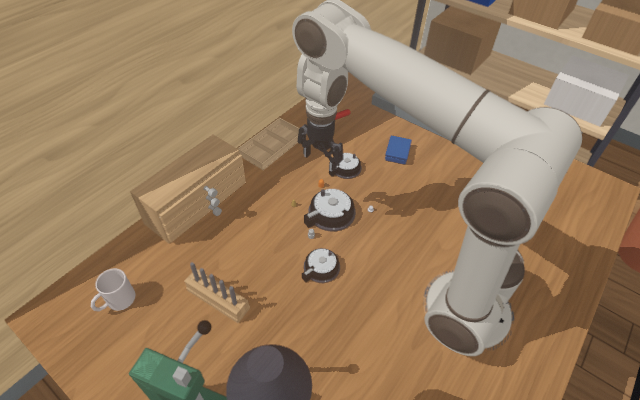

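The job's jig is the middle, largest one. In the wrist view its hub is at about (291,211), notch at (242,204), stud at (329,220) and pin at (309,158) with the bar running to (320,120). The smaller look-alikes are at the top left and bottom. In the scene view the big jig is at (326,200), and in the side view at (331,205).

The stud stands at about -7° and the notch at 173°, while the pin is at about 74°. So I push about 99° clockwise. I'll shut the gripper and move beside the stud.

Call:
play_rows([
  {"grip":255,"linear":[1,-0.7,-3],"delta_rot":[0,0,-0.12]},
  {"grip":255,"linear":[1.9,-1.4,-6],"delta_rot":[0,0,-0.12]},
  {"grip":255,"linear":[1.9,-1.4,-8],"delta_rot":[0,0,-0.12]},
  {"grip":255,"linear":[1.9,-1.4,-8],"delta_rot":[0,0,-0.12]},
  {"grip":255,"linear":[1.9,-1.4,-8],"delta_rot":[0,0,-0.12]},
  {"grip":255,"linear":[1.9,-1.4,-8],"delta_rot":[0,0,-0.12]},
  {"grip":255,"linear":[1.9,-1.4,-8],"delta_rot":[0,0,-0.12]},
  {"grip":255,"linear":[1.9,-1.4,-8],"delta_rot":[0,0,-0.12]},
])

```text
time: 2.45
ee_pos: [0.5694, -0.0139, 0.1524]
tcp_rot: [179.9, -0.0, 83.1]
wrist_force: [-0.7, 0.3, 0.3]
opening: 0.0002
grasp_force: 0.0
```

```bash
python3 - <<'E'
from h import *
np.set_printoptions(precision=4,suppress=True)
p=bot.camera("wrist"); save(p,"w1.png")
for t,z in [("hub",.062),("stud",.078),("notch",.054),("pin",.0475)]:
    for r in bot.pinpoint(p,t)[:2]:
        print(t,round(r["conf"],2),np.round(r["pixel"]),at_z(p,r["pixel"],z)[:2],depth_pt(p,r["pixel"]))
o=bot.get_obs();print(o["q"],o["ee_pos"],o["tcp_rot"],o["opening"],o["wrist_force"])
E
```

```text
hub 0.9 [86.  9.] [0.4265 0.148 ] [0.413  0.155  0.0415]
hub 0.7 [264. 238.] [ 0.5196 -0.0386] [ 0.5192 -0.0392  0.0607]
stud 0.69 [82. 52.] [0.4258 0.1179] [0.4072 0.1239 0.0519]
stud 0.63 [312. 242.] [ 0.5608 -0.0397] [ 0.5607 -0.0402  0.077 ]
notch 0.9 [193. 232.] [ 0.4568 -0.0302] [ 0.4488 -0.0366  0.0383]
pin 0.77 [274. 163.] [0.5364 0.0207] [0.5362 0.0205 0.0462]
pin 0.15 [195. 236.] [ 0.4547 -0.036 ] [ 0.4503 -0.0397  0.0388]
[-1.4061  6.7109  3.115  86.3968  0.0017 95.4652] [ 0.569  -0.014   0.1514] [179.9929  -0.0024  83.1287] 0.00023983758333162594 [ 0.2088 -0.4901 -0.3606]
```

View pics/w1.png

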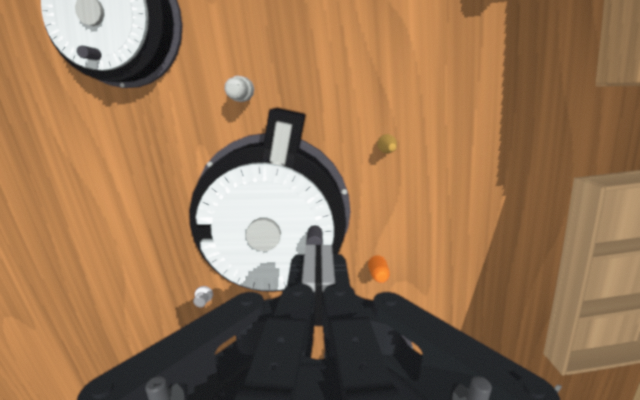

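The wrist view shows the shut fingers at about (318,270) just next to the stud top at (312,240). The hub is at (264,235), the notch at (200,232), and the bar and pin at (278,145). I'll work out the arc next.

```bash
python3 - <<'E'
import numpy as np
H=np.array([52.05,-3.77]);P=lambda a:H+4.24*np.array([np.cos(np.radians(a+24)),np.sin(np.radians(a+24))])
print(P(10)-[56.9,-1.4])
for s,e,st in [(10,-38,4.8),(-38,-86,4.8),(-86,-98,2)]:
  for a in np.arange(s-st,e-.01,-st): print(round(a,1),np.round(P(a)-P(s),2).tolist(),round(np.radians(a-s),3))
E
```

```text
[-1.33488069e+00  9.77910716e-04]
5.2 [0.19, -0.3] -0.084
0.4 [0.35, -0.62] -0.168
-4.4 [0.48, -0.95] -0.251
-9.2 [0.58, -1.29] -0.335
-14.0 [0.66, -1.63] -0.419
-18.8 [0.71, -1.99] -0.503
-23.6 [0.72, -2.34] -0.586
-28.4 [0.71, -2.7] -0.67
-33.2 [0.67, -3.05] -0.754
-38.0 [0.6, -3.4] -0.838
-42.8 [-0.1, -0.34] -0.084
-47.6 [-0.23, -0.67] -0.168
-52.4 [-0.38, -0.99] -0.251
-57.2 [-0.57, -1.3] -0.335
-62.0 [-0.77, -1.58] -0.419
-66.8 [-1.0, -1.86] -0.503
-71.6 [-1.26, -2.11] -0.586
-76.4 [-1.53, -2.33] -0.67
-81.2 [-1.82, -2.54] -0.754
-86.0 [-2.12, -2.72] -0.838
-88.0 [-0.13, -0.07] -0.035
-90.0 [-0.27, -0.13] -0.07
-92.0 [-0.4, -0.19] -0.105
-94.0 [-0.54, -0.24] -0.14
-96.0 [-0.68, -0.29] -0.175
-98.0 [-0.82, -0.33] -0.209
```

Call:
play_rows([
  {"grip":255,"linear":[-1.33,0,0],"delta_rot":[0,0,0.15]},
  {"grip":255,"linear":[-1.33,0,0],"delta_rot":[0,0,0.3]},
  {"grip":255,"linear":[-1.33,0,-1],"delta_rot":[0,0,0.45]},
  {"grip":255,"linear":[-1.33,0,-3],"delta_rot":[0,0,0.59]},
  {"grip":255,"linear":[-1.33,0,-6],"delta_rot":[0,0,0.59]},
  {"grip":255,"linear":[-1.33,0,-8],"delta_rot":[0,0,0.59]},
  {"grip":255,"linear":[-1.33,0,-8.5],"delta_rot":[0,0,0.59]},
  {"grip":255,"linear":[-1.33,0,-8.5],"delta_rot":[0,0,0.59]},
])

```text
time: 3.5
ee_pos: [0.5553, -0.014, 0.066]
tcp_rot: [-179.9, -0.0, 116.9]
wrist_force: [0.1, 0.1, -0.1]
opening: -0.0002
grasp_force: 0.0
```

Call:
play_rows([
  {"grip":255,"linear":[0.19,-0.3,0],"delta_rot":[0,0,-0.084]},
  {"grip":255,"linear":[0.35,-0.62,0],"delta_rot":[0,0,-0.168]},
  {"grip":255,"linear":[0.48,-0.95,0],"delta_rot":[0,0,-0.251]},
  {"grip":255,"linear":[0.58,-1.29,0],"delta_rot":[0,0,-0.335]},
  {"grip":255,"linear":[0.66,-1.63,0],"delta_rot":[0,0,-0.419]},
  {"grip":255,"linear":[0.71,-1.99,0],"delta_rot":[0,0,-0.503]},
  {"grip":255,"linear":[0.72,-2.34,0],"delta_rot":[0,0,-0.586]},
  {"grip":255,"linear":[0.71,-2.7,0],"delta_rot":[0,0,-0.67]},
  {"grip":255,"linear":[0.67,-3.05,0],"delta_rot":[0,0,-0.754]},
  {"grip":255,"linear":[0.6,-3.4,0],"delta_rot":[0,0,-0.838]},
])

```text
time: 4.5
ee_pos: [0.563, -0.0479, 0.0683]
tcp_rot: [179.8, -0.1, 68.7]
wrist_force: [2.1, 1.9, 0.2]
opening: 0.0001
grasp_force: 1.1
```

```bash
python3 - <<'E'
from h import *
np.set_printoptions(precision=4,suppress=True)
p=bot.camera("wrist"); save(p,"w2.png")
for t,z in [("hub",.062),("stud",.078),("notch",.054),("pin",.0475)]:
    for r in bot.pinpoint(p,t)[:2]:
        print(t,round(r["conf"],2),np.round(r["pixel"]),at_z(p,r["pixel"],z)[:2],depth_pt(p,r["pixel"]))
o=bot.get_obs();print(o["q"],o["ee_pos"],o["tcp_rot"],o["wrist_force"])
E
```

```text
hub 0.9 [237. 263.] [ 0.5184 -0.036 ] [ 0.518  -0.0364  0.0611]
stud 0.63 [170.  62.] [0.5418 0.0642] [0.5193 0.0797 0.0191]
notch 0.63 [141. 232.] [ 0.4717 -0.0017] [ 0.4605 -0.0046  0.0396]
pin 0.63 [230. 152.] [0.5383 0.0204] [0.5373 0.0202 0.0446]
[ -4.8766   6.8203  -6.0743  77.0351  -0.0002 106.0802] [ 0.5621 -0.048   0.0672] [179.9324  -0.0193  69.0432] [0.7254 0.6311 0.3157]
```

View pics/w2.png

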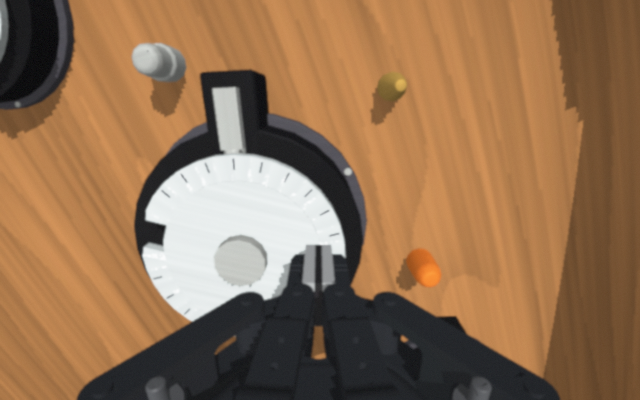

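The plate has turned: the notch is now at (150,232), about 144° by the network, which is close to plan. The finger at (318,265) is pushing the hidden stud. I'll carry on.

Call:
play_rows([
  {"grip":255,"linear":[-0.1,-0.34,0],"delta_rot":[0,0,-0.084]},
  {"grip":255,"linear":[-0.23,-0.67,0],"delta_rot":[0,0,-0.168]},
  {"grip":255,"linear":[-0.38,-0.99,0],"delta_rot":[0,0,-0.251]},
  {"grip":255,"linear":[-0.57,-1.3,0],"delta_rot":[0,0,-0.335]},
  {"grip":255,"linear":[-0.77,-1.58,0],"delta_rot":[0,0,-0.419]},
  {"grip":255,"linear":[-1.0,-1.86,0],"delta_rot":[0,0,-0.503]},
  {"grip":255,"linear":[-1.26,-2.11,0],"delta_rot":[0,0,-0.586]},
  {"grip":255,"linear":[-1.53,-2.33,0],"delta_rot":[0,0,-0.67]},
  {"grip":255,"linear":[-1.82,-2.54,0],"delta_rot":[0,0,-0.754]},
  {"grip":255,"linear":[-2.12,-2.72,0],"delta_rot":[0,0,-0.838]},
])

```text
time: 5.75
ee_pos: [0.5411, -0.0754, 0.067]
tcp_rot: [179.9, -0.1, 20.8]
wrist_force: [2.7, -1.3, 0.3]
opening: -0.0
grasp_force: 1.1
```

Call:
play_rows([
  {"grip":255,"linear":[-0.13,-0.07,0],"delta_rot":[0,0,-0.035]},
  {"grip":255,"linear":[-0.27,-0.13,0],"delta_rot":[0,0,-0.07]},
  {"grip":255,"linear":[-0.4,-0.19,0],"delta_rot":[0,0,-0.105]},
  {"grip":255,"linear":[-0.54,-0.24,0],"delta_rot":[0,0,-0.14]},
  {"grip":255,"linear":[-0.68,-0.29,0],"delta_rot":[0,0,-0.175]},
  {"grip":255,"linear":[-0.82,-0.33,0],"delta_rot":[0,0,-0.209]},
  {"grip":255,"linear":[-0.82,-0.33,0],"delta_rot":[0,0,-0.209]},
  {"grip":255,"linear":[-0.82,-0.33,0],"delta_rot":[0,0,-0.209]},
])

```text
time: 6.55
ee_pos: [0.5326, -0.0785, 0.0667]
tcp_rot: [180.0, -0.0, 9.0]
wrist_force: [1.8, -1.4, 1.2]
opening: 0.0
grasp_force: 0.7
```

```bash
python3 - <<'E'
from h import *
np.set_printoptions(precision=4,suppress=True)
for n in ["wrist","side","scene"]:
  p=bot.camera(n); save(p,n+"3.png")
  for t,z in [("hub",.062),("stud",.078),("notch",.054),("pin",.0475)]:
    for r in bot.pinpoint(p,t)[:3]:
        X=at_z(p,r["pixel"],z)[:2]
        if np.hypot(*(X-[.52,-.037]))<.1: print(n,t,round(r["conf"],2),np.round(r["pixel"]),X)
o=bot.get_obs();print(o["time"],o["q"],o["ee_pos"],o["tcp_rot"],o["wrist_force"])
E
```

```text
wrist hub 0.65 [240. 264.] [ 0.5204 -0.0366]
wrist notch 0.91 [143. 236.] [0.5244 0.0217]
wrist pin 0.97 [153. 208.] [0.5399 0.019 ]
side hub 0.9 [331. 199.] [ 0.528  -0.0421]
side stud 0.95 [340. 192.] [ 0.5147 -0.0726]
side notch 0.65 [319. 210.] [0.5317 0.0172]
side pin 0.91 [314. 210.] [0.547  0.0221]
scene hub 0.66 [325. 198.] [ 0.5307 -0.0359]
scene stud 0.84 [316. 182.] [ 0.5231 -0.089 ]
scene notch 0.76 [337. 210.] [0.5269 0.0132]
scene pin 0.64 [336. 216.] [0.54   0.0256]
7.3 [ -8.3894   3.3844  -9.8703  76.7512   0.0042 162.6805] [ 0.5323 -0.0785  0.0663] [-179.9943    0.0044    8.9301] [1.9013 1.665  1.5997]
```

View pics/wrist3.png

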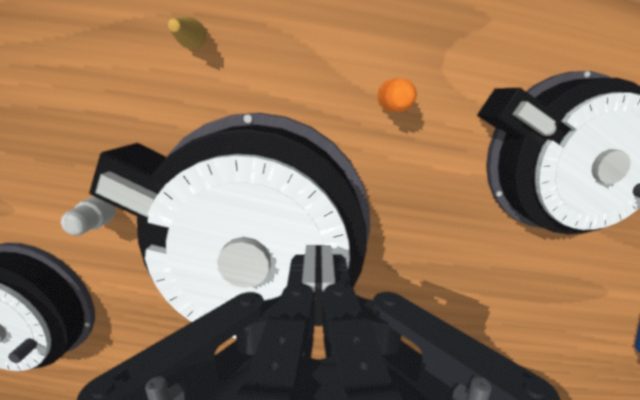

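The notch at (150,236) is about 15° short of the pin and bar at (150,205). I'll push 10° more and then measure on a rectified top view.

```bash
cat >> h.py <<'E'
def top(p,z,c,half=.1,s=300):
    g=np.linspace(-half,half,s); X,Y=np.meshgrid(c[0]+g,c[1]-g)
    W=np.stack([X,Y,np.full_like(X,z),np.ones_like(X)],-1)@np.array(p["world_to_cam"]).T
    q=cv2.projectPoints((W[...,:3]*[1,-1,-1]).reshape(-1,1,3),np.zeros(3),np.zeros(3),K(p),np.array(p["dist_coeffs"],float))[0].reshape(s,s,2).astype(np.float32)
    return cv2.remap(p["color"],q[...,0],q[...,1],cv2.INTER_CUBIC)
E
python3 - <<'E'
import numpy as np
H=np.array([52.05,-3.77]);P=lambda a:H+4.24*np.array([np.cos(np.radians(a+24)),np.sin(np.radians(a+24))])
for a in np.arange(-100,-119,-2): print(a,np.round(P(a)-P(-98),2).tolist(),round(np.radians(a+98),3))
E
```

```text
-100 [-0.14, -0.04] -0.035
-102 [-0.29, -0.07] -0.07
-104 [-0.43, -0.1] -0.105
-106 [-0.58, -0.12] -0.14
-108 [-0.73, -0.14] -0.175
-110 [-0.87, -0.15] -0.209
-112 [-1.02, -0.16] -0.244
-114 [-1.17, -0.16] -0.279
-116 [-1.32, -0.16] -0.314
-118 [-1.46, -0.15] -0.349
```

Call:
play_rows([
  {"grip":255,"linear":[-0.14,-0.04,0],"delta_rot":[0,0,-0.035]},
  {"grip":255,"linear":[-0.29,-0.07,0],"delta_rot":[0,0,-0.07]},
  {"grip":255,"linear":[-0.43,-0.1,0],"delta_rot":[0,0,-0.105]},
  {"grip":255,"linear":[-0.58,-0.12,0],"delta_rot":[0,0,-0.14]},
  {"grip":255,"linear":[-0.73,-0.14,0],"delta_rot":[0,0,-0.175]},
  {"grip":255,"linear":[-0.73,-0.14,0],"delta_rot":[0,0,-0.175]},
  {"grip":255,"linear":[-0.73,-0.14,0],"delta_rot":[0,0,-0.175]},
])

```text
time: 8.0
ee_pos: [0.5248, -0.0799, 0.0662]
tcp_rot: [-180.0, 0.0, -1.0]
wrist_force: [0.5, -0.5, 0.5]
opening: 0.0002
grasp_force: 0.5
```

```bash
python3 - <<'E'
from h import *
np.set_printoptions(precision=4,suppress=True)
p=bot.camera("wrist")
for t,z in [("hub",.062),("notch",.054),("pin",.0475)]:
    r=bot.pinpoint(p,t)[0]; print(t,round(r["conf"],2),np.round(r["pixel"]),at_z(p,r["pixel"],z)[:2])
im=np.hstack([top(p,.054,(.5204,-.037),s=400),top(p,.0475,(.5204,-.037),s=400)])
cv2.imwrite("pics/t4.png",im[:,:,::-1])
o=bot.get_obs();print(o["time"],o["q"],o["ee_pos"],o["tcp_rot"],o["wrist_force"])
E
```

```text
hub 0.97 [242. 265.] [ 0.52   -0.0375]
notch 0.76 [141. 234.] [0.5361 0.0205]
pin 0.88 [153. 225.] [0.5382 0.0166]
8.2 [ -8.6511   2.4447 -10.8652  76.718   -0.0002 172.4189] [ 0.5248 -0.0799  0.0661] [-179.9966    0.0276   -1.07  ] [ 0.0438 -0.3647  0.6245]
```

View pics/t4.png

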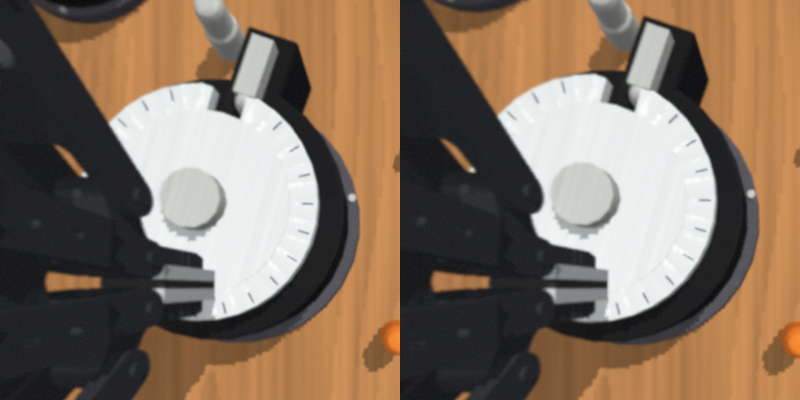

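In the rectified view (0.5 mm/px) the disc centre is near (199,202) and the bar's outer end near (257,26). The notch mouth is roughly between (218,92) and (242,100), and the pin dome at (242,100) sits at the notch's right edge. So a few degrees remain. Arc profiles will give the number.

```bash
cat > prof.py <<'E'
from h import *
p=bot.camera("wrist"); g=cv2.cvtColor(p["color"],cv2.COLOR_RGB2GRAY)
def prof(r,z,c,A):
    q=np.array([proj(p,[c[0]+r*np.cos(a),c[1]+r*np.sin(a),z]) for a in np.radians(A)],np.float32)
    return cv2.remap(g,q[None,:,0],q[None,:,1],cv2.INTER_LINEAR)[0].astype(int)
c=(.5200,-.0378); A=np.arange(96,52,-1)
print("ang  ",*["%3d"%a for a in A])
for r,z in [(.049,.054),(.052,.054),(.055,.054),(.058,.054),(.070,.0475),(.076,.0475),(.082,.0475),(.088,.0475)]: print(r,z,*["%3d"%v for v in prof(r,z,c,A)])
A=np.arange(100,30,-1)
# rim radius check
for a in [20,0,40,100,110,-60]:
    R=np.arange(.054,.067,.0005); v=[prof(r,.054,c,[a])[0] for r in R]; k=np.argmin(np.diff(v)); print(a,R[k])
print(bot.get_obs()["time"])
E
python3 prof.py
```

```text
ang    96  95  94  93  92  91  90  89  88  87  86  85  84  83  82  81  80  79  78  77  76  75  74  73  72  71  70  69  68  67  66  65  64  63  62  61  60  59  58  57  56  55  54  53
0.049 0.054 239 238 237 237 240 247 250 246 241 238 235 219 176 153 147 134  98  50  34  32  32  33  34  35  36  36  36  30  35  54  80 113 179 228 239 241 248 251 249 244 238 237 236 236
0.052 0.054 239 238 238 236 236 240 246 251 251 245 240 232 200 161 150 143 111  62  34  32  35  37  38  35  29  35  78 121 138 141 144 175 223 238 240 245 252 251 244 239 238 237 236 235
0.055 0.054 239 238 237 237 235 235 238 245 247 242 240 238 224 181 152 137 100  50  32  32  31  30  31  31  39  96 156 182 189 189 194 218 236 239 240 244 245 242 239 238 238 237 236 235
0.058 0.054 237 235 235 234 233 231 232 235 234 229 217 203 168 113  56  34  32  32  33  33  34  39  59 106 141 154 166 184 192 196 199 206 208 215 225 234 239 239 237 236 235 234 234 234
0.07 0.0475 151 147 123 105  99  97  99 101 100 102 102  99  97  96  94  99 119 113  54  75 163 201 205 202 201 203 203 201 201 188 137 119 115  72  32  32  31  32  32  30  24  21  19  19
0.076 0.0475 151 152 154 154 149 136 113 102 101 102 101  99  97  94  92  94  96  92  63  46 127 195 203 201 201 201 201 200 200 171 126 120  94  41  33  32  31  32  27  24  19  18  19  19
0.082 0.0475 153 151 155 154 152 151 146 121 111 106 103  97  93  92  93  94  93  94  87  45  89 184 203 203 200 201 201 200 199 154 122 115  61  32  32  30  31  27  20  19  19  20  18  18
0.088 0.0475 153 151 153 153 151 151 138 124 110  99  94  96 107 134 152 132 105 109 116  78  58 164 202 201 199 200 200 199 194 134 120  94  32  31  30  32  28  23  19  19  21  26  79 123
20 0.059000000000000004
0 0.060000000000000005
40 0.059000000000000004
100 0.059000000000000004
110 0.059500000000000004
-60 0.059500000000000004
8.25
```

The notch centre is at 74.2° and the bar at 71.4°, so about 2.8° of clockwise turn remains.

Call:
play_rows([
  {"grip":255,"linear":[-0.1,-0.01,0],"delta_rot":[0,0,-0.025]},
  {"grip":255,"linear":[-0.2,-0.01,0],"delta_rot":[0,0,-0.049]},
  {"grip":255,"linear":[-0.2,-0.01,0],"delta_rot":[0,0,-0.049]},
  {"grip":255,"linear":[-0.2,-0.01,0],"delta_rot":[0,0,-0.049]},
])

```text
time: 8.65
ee_pos: [0.5229, -0.08, 0.0662]
tcp_rot: [180.0, 0.0, -3.9]
wrist_force: [0.7, -0.8, -0.4]
opening: -0.0003
grasp_force: 0.7
```

```bash
python3 prof.py
```

```text
ang    96  95  94  93  92  91  90  89  88  87  86  85  84  83  82  81  80  79  78  77  76  75  74  73  72  71  70  69  68  67  66  65  64  63  62  61  60  59  58  57  56  55  54  53
0.049 0.054 240 242 240 238 237 237 236 237 239 239 239 239 238 230 198 160 147 142 121  78  38  36  37  37  36  37  36  33  50  75  95 101 103 103 143 206 236 239 240 241 243 244 241 237
0.052 0.054 239 240 240 239 237 237 236 236 236 238 239 239 239 238 222 179 150 145 133  92  46  38  40  35  34  45  90 129 145 147 147 142 139 141 191 231 239 240 244 248 245 241 238 238
0.055 0.054 243 243 240 238 237 236 236 235 235 237 238 239 239 238 235 206 159 143 122  77  43  37  40  39  50  97 155 185 190 192 191 193 188 193 226 238 240 241 242 242 240 239 238 237
0.058 0.054 236 237 236 237 233 234 232 233 231 232 235 230 215 199 184 150  83  39  32  31  33  37  62 121 160 168 176 184 189 193 193 183 169 170 179 195 216 227 237 238 238 237 235 234
0.07 0.0475 153 147 117 101  98  99 100 100 102 102 100  98  97  94  93  96 114 100  48  72 165 201 203 202 201 202 202 201 200 186 141 121 115  72  34  31  32  31  33  29  26  21  16  19
0.076 0.0475 152 153 155 154 151 139 108 101 103 101  99  99  98  95  93  93  93  89  61  47 128 196 203 202 200 202 202 200 199 171 127 121  92  38  31  32  31  31  27  23  21  20  19  20
0.082 0.0475 151 153 154 154 152 150 147 139 121 103  98  95  93  94  93  93  94  95  87  45  89 183 202 201 199 200 201 199 197 152 122 113  60  32  30  31  32  28  23  17  20  18  17  19
0.088 0.0475 152 152 154 154 152 147 132 115 100  93  91  94 103 130 156 141 112 115 121  79  52 162 202 201 200 201 199 199 192 136 120  90  34  32  32  33  29  23  19  17  19  48 109 132
20 0.059000000000000004
0 0.059500000000000004
40 0.059000000000000004
100 0.059000000000000004
110 0.059500000000000004
-60 0.059500000000000004
8.7
```

The notch is at 71.9° against the bar's 71.4°, within 0.6 mm. Next I draw off the stud, rise, and go over the hub.

Call:
play_rows([
  {"grip":255,"linear":[0.5,0,0],"delta_rot":[0,0,0]},
  {"grip":255,"linear":[1.0,0,0.5],"delta_rot":[0,0,0]},
  {"grip":255,"linear":[1.0,0.5,2.5],"delta_rot":[0,0,0]},
  {"grip":255,"linear":[0.5,2,3],"delta_rot":[0,0,0]},
  {"grip":255,"linear":[-0.3,4.2,3],"delta_rot":[0,0,0]},
  {"grip":255,"linear":[-0.3,4.2,2],"delta_rot":[0,0,0]},
  {"grip":255,"linear":[-0.3,4.2,1],"delta_rot":[0,0,0]},
  {"grip":255,"linear":[-0.3,4.2,0.3],"delta_rot":[0,0,0]},
  {"grip":255,"linear":[-0.3,4.2,0.3],"delta_rot":[0,0,0]},
])

```text
time: 9.6
ee_pos: [0.5192, -0.0382, 0.0675]
tcp_rot: [180.0, 0.1, -3.9]
wrist_force: [-0.5, 0.6, -0.0]
opening: -0.0004
grasp_force: 0.0
```

```bash
python3 prof.py | head -5; python3 - <<'E'
from h import *
p=bot.camera("wrist");cv2.imwrite("pics/t5.png",top(p,.054,(.5204,-.037),s=400)[:,:,::-1])
print(bot.get_obs()["ee_pos"])
E
```

```text
ang    96  95  94  93  92  91  90  89  88  87  86  85  84  83  82  81  80  79  78  77  76  75  74  73  72  71  70  69  68  67  66  65  64  63  62  61  60  59  58  57  56  55  54  53
0.049 0.054 243 242 241 240 238 238 240 244 244 247 247 245 241 227 185 154 144 118  69  37  32  33  32  33  31  31  30  29  25  23  27  30  30  49 133 221 241 248 249 250 252 248 240 238
0.052 0.054 246 247 243 240 239 238 237 238 242 244 246 246 242 238 215 168 149 134  93  49  37  37  38  35  35  29  38  67  89 100 102 101  95 116 198 236 240 244 250 251 245 240 238 238
0.055 0.054 239 241 240 239 239 239 237 237 238 244 245 242 240 239 232 194 156 143 111  59  38  37  33  32  71 127 157 162 163 160 156 149 142 175 230 239 240 243 251 249 241 240 239 238
0.058 0.054 240 241 240 240 238 238 236 236 236 236 238 238 236 232 224 181 113  60  38  34  36  38  38  46  97 168 195 201 206 208 204 188 163 182 223 228 232 237 245 242 240 239 238 237
[ 0.51987604 -0.03835646  0.06890406]
```

View pics/t5.png

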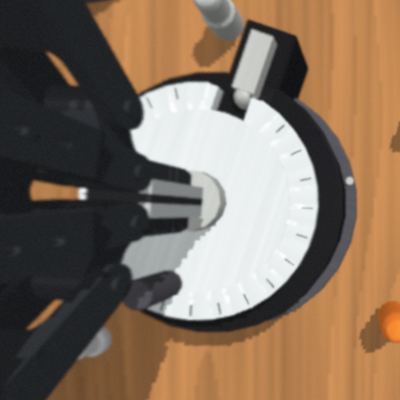

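The finger is above the hub, the pin dome at (243,98) lies inside the notch, and the stud at (155,290) is clear. Now I press down.

Call:
play_rows([
  {"grip":255,"linear":[0,0,-0.4],"delta_rot":[0,0,0]},
  {"grip":255,"linear":[0,0,-0.7],"delta_rot":[0,0,0]},
  {"grip":255,"linear":[0,0,-0.9],"delta_rot":[0,0,0]},
  {"grip":255,"linear":[0,0,-1.1],"delta_rot":[0,0,0]},
  {"grip":255,"linear":[0,0,-1.3],"delta_rot":[0,0,0]},
  {"grip":255,"linear":[0,0,-1.5],"delta_rot":[0,0,0]},
  {"grip":255,"linear":[0,0,-1.6],"delta_rot":[0,0,0]},
  {"grip":255,"linear":[0,0,-1.6],"delta_rot":[0,0,0]},
])

```text
time: 10.5
ee_pos: [0.5202, -0.0382, 0.054]
tcp_rot: [180.0, -0.1, -3.9]
wrist_force: [-1.6, -0.4, 5.8]
opening: 0.0001
grasp_force: 2.7
```

Call:
play_rows([
  {"grip":255,"linear":[0,0,-0.08],"delta_rot":[0,0,0]},
  {"grip":255,"linear":[0,0,-0.15],"delta_rot":[0,0,0]},
  {"grip":255,"linear":[0,0,-0.15],"delta_rot":[0,0,0]},
  {"grip":255,"linear":[0,0,-0.15],"delta_rot":[0,0,0]},
])

```text
time: 10.9
ee_pos: [0.5204, -0.0382, 0.0538]
tcp_rot: [180.0, -0.1, -3.9]
wrist_force: [-7.5, 0.3, 15.5]
opening: 0.0001
grasp_force: 8.1
```

The plate is home: the force rises to 15 N while z stays at 0.054. I'll draw the finger straight up.

Call:
play_rows([
  {"grip":255,"linear":[0,0,0.3],"delta_rot":[0,0,0]},
  {"grip":255,"linear":[0,0,1.5],"delta_rot":[0,0,0]},
  {"grip":255,"linear":[0,0,4],"delta_rot":[0,0,0]},
  {"grip":255,"linear":[0,0,8],"delta_rot":[0,0,0]},
  {"grip":255,"linear":[0,0,12],"delta_rot":[0,0,0]},
  {"grip":255,"linear":[0,0,12],"delta_rot":[0,0,0]},
  {"grip":255,"linear":[0,0,12],"delta_rot":[0,0,0]},
])

```text
time: 11.6
ee_pos: [0.5206, -0.038, 0.1729]
tcp_rot: [-180.0, -0.1, -3.9]
wrist_force: [0.4, -0.1, -0.2]
opening: 0.0002
grasp_force: 0.0
```

```bash
python3 - <<'E'
from h import *
np.set_printoptions(precision=4,suppress=True)
p=bot.camera("wrist"); save(p,"w6.png")
for t,z in [("hub",.054),("stud",.07),("notch",.046),("pin",.0475)]:
    for r in bot.pinpoint(p,t)[:2]: print(t,round(r["conf"],2),np.round(r["pixel"]),at_z(p,r["pixel"],z)[:2],depth_pt(p,r["pixel"]))
for a in [0,30,110,140]: print(depth_pt(p,proj(p,[.52+.04*np.cos(np.radians(a)),-.0378+.04*np.sin(np.radians(a)),.046])))
print(bot.get_obs()["ee_pos"])
E
```

```text
hub 0.69 [148. 295.] [0.421  0.1464] [0.4124 0.1554 0.0417]
hub 0.59 [547.  81.] [ 0.6046 -0.234 ] [ 0.6047 -0.2432  0.0414]
stud 0.72 [170. 306.] [0.4182 0.1155] [0.4049 0.127  0.0524]
stud 0.64 [365. 214.] [ 0.5035 -0.0774] [ 0.5031 -0.0776  0.0689]
notch 0.78 [114. 288.] [0.426 0.187] [0.4123 0.205  0.0251]
notch 0.72 [506.  66.] [ 0.6177 -0.2015] [ 0.6188 -0.213   0.0265]
pin 0.92 [115. 285.] [0.4314 0.1837] [0.4204 0.1983 0.0303]
pin 0.75 [255. 176.] [0.5381 0.0183] [0.538  0.0184 0.047 ]
[ 0.5599 -0.0378  0.0454]
[ 0.5544 -0.0176  0.0444]
[ 0.5062 -0.0001  0.0456]
[ 0.4888 -0.0119  0.0446]
[ 0.5194 -0.038   0.1706]
```

View pics/w6.png

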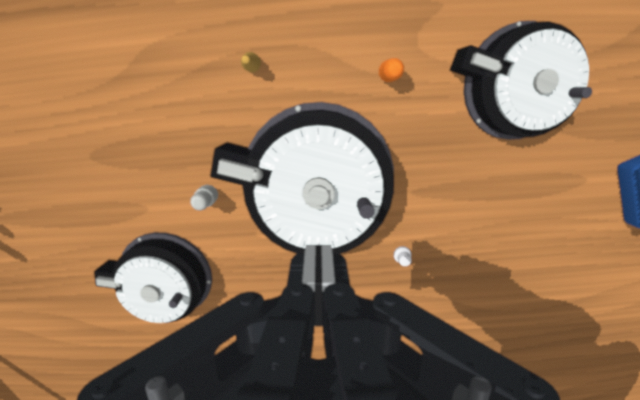

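The pin at (258,176) stands in the notch. The plate face reads about 0.045 m, so it is home, and the finger is clear with the parts undisturbed. I'll hand in.

```bash
python3 -c "
from workcell import bot
print(bot.job_done())"
```

```text
the job is handed in; nothing more can be done
None
```

The index plate is turned with its notch over the pin and pressed fully home, with the finger drawn clear; I handed the job in at about 12 s, and the hand-in returned no verdict.

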